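# Roll the cover strip into the laser enclosure's rail

### The job

The yellow cover strip on the rail of the laser enclosure nearest the robot still stands proud of its slot. Take the hand roller from its rest, roll it along the strip with firm pressure until the strip is pressed fully home from end to end, then hang the roller back upright in its rest. Press the strip with the roller only, do not lean on the enclosure with the gripper, and leave the other things where they stand.

Things in the scene. Friction and masses are not known exactly. Their poses are not given: they have to be found in the camera images.
- enclosure: Fixed open-topped laser enclosure of 40 mm aluminium profile with black panels, 300 (y) x 180 (x) x 100 mm high, on a black breadboard 12 mm thick. Origin at its foot under the middle of the near long rail, which carries the proud strip; y along that rail, x across it to the inside. Outside: x -20 to 160, y -150 to 150 mm (clamp feet, 15 mm high, to x -65 and 205). Rail tops at z 100 mm. Optics inside are lower.
- strip_left (a point): Point fixed to the enclosure at the strip's +y end, on the strip's centre line, at the height its top has when fully home (1 mm above the rail; it starts 3 to 4 mm higher).
- strip_right (a point): The same point at the strip's -y end, 220 mm from strip_left. Grey corner posts, level with the rail, lie beyond both ends. The other three rails have their strips already fitted.
- strip_0 (a joint): The yellow jointed cover strip, 14 mm wide and 220 mm long, lies in the near rail's top slot, its top about 4 to 5 mm above the rail. It is made of ten 22 mm snap-in sections that go down one by one; each resists with about 8 N and stays where it is pressed. This is section 0, centred at y = -99 mm of the enclosure: depth pressed in, in m; 0 fully proud, 0.004 fully home.
- strip_1 (a joint): Section 1 of the strip, centred at y = -77 mm of the enclosure: depth pressed in, in m; 0 fully proud, 0.004 fully home.
- strip_2 (a joint): Section 2 of the strip, centred at y = -55 mm of the enclosure: depth pressed in, in m; 0 fully proud, 0.004 fully home.
- strip_3 (a joint): Section 3 of the strip, centred at y = -33 mm of the enclosure: depth pressed in, in m; 0 fully proud, 0.004 fully home.
- strip_4 (a joint): Section 4 of the strip, centred at y = -11 mm of the enclosure: depth pressed in, in m; 0 fully proud, 0.004 fully home.
- strip_5 (a joint): Section 5 of the strip, centred at y = 11 mm of the enclosure: depth pressed in, in m; 0 fully proud, 0.004 fully home.
- strip_6 (a joint): Section 6 of the strip, centred at y = 33 mm of the enclosure: depth pressed in, in m; 0 fully proud, 0.004 fully home.
- strip_7 (a joint): Section 7 of the strip, centred at y = 55 mm of the enclosure: depth pressed in, in m; 0 fully proud, 0.004 fully home.
- strip_8 (a joint): Section 8 of the strip, centred at y = 77 mm of the enclosure: depth pressed in, in m; 0 fully proud, 0.004 fully home.
- strip_9 (a joint): Section 9 of the strip, centred at y = 99 mm of the enclosure: depth pressed in, in m; 0 fully proud, 0.004 fully home.
- roller: Hand roller, 0.4 kg: upright blue handle, 28 x 28 mm, on a steel plate 40 (x) x 66 (y) x 5 mm over a fork with an orange wheel 40 mm in diameter, 26 mm wide. Origin: lowest point of the unloaded wheel; z up through the handle, y along the axle, x the rolling direction. Heights above the origin: plate 48 to 53, handle 53 to 115 mm. Grasp the handle from above, either way round.
- wheel (a joint): Turn of the roller's wheel about its axle, rad, 0 at the start; 20 mm of travel per rad, free either way. The fork that carries it is spring-loaded: it starts to give upward at about 8 N and yields 1 mm for each further 2.5 N, at most 5.5 mm (about 22 N).
- rest: Fixed grey rest for the roller, base 90 x 85 mm, on the breadboard left or right of the enclosure. Two upright walls, 60 mm long along x, 6 mm thick, 46 mm apart along y, tops 62 mm above the origin (centre of its underside). The roller hangs between them, its plate on both wall tops and axle along the rest's y, its origin then 14 mm above the rest's.
- tube_tray: Fixed grey tray 100 x 75 x 35 mm with three black lens tubes standing in it to 50 mm height; on the side of the enclosure where the rest is not. Origin: centre of its underside.
- detector: Loose black detector head on a post and round foot, 31 mm wide and 81 mm high, standing inside the enclosure. Origin: centre of its underside. Leave it alone.
- wash_bottle: Loose white wash bottle with red cap, 68 mm in diameter and 185 mm high to its spout, at the far left. Origin: centre of its underside. Leave it alone.
- hex_driver: Loose screwdriver-like hex driver with yellow handle, 170 mm long, lying at the far right. Origin near its middle. Leave it alone.
Mind the look-alikes: they are no part of the job. What is shaped like the roller but pink or turquoise is not meant.

How it is judged:
On the way, in this order (a step that is already met when the one before it is completed fails the run):
1. the roller is lifted out of its rest, more than 40 mm above where it hung (z of roller in the frame of rest above 0.054 m), for 0.2 s.
2. the roller is rolling under pressure along the strip: it bears on the enclosure with more than 5 N and its wheel has turned more than 3 rad (60 mm) either way (contact force between roller and enclosure above 5 N and (value of joint wheel above 3 rad or value of joint wheel below -3 rad)), for 0.05 s.
3. the strip is home along its whole length: each of its ten sections pressed in by more than 3 of its 4 mm (value of joint each of strip_0, strip_1, strip_2, strip_3, strip_4, strip_5, strip_6, strip_7, strip_8, strip_9 above 0.003 m), for 0.2 s.
At the end, for the whole second after the job is handed in: All ten sections of the strip pressed in by more than 3 of their 4 mm, and the roller hanging upright (within 0.1 rad) and at rest in its rest, released: within 20 mm of the rest's centre along the rest's x, 8 mm along its y, and its origin 10 to 18 mm above the rest's origin (all of step 3 and x of roller in the frame of rest between -0.02 and 0.02 m and y of roller in the frame of rest between -0.008 and 0.008 m and z of roller in the frame of rest between 0.01 and 0.018 m and angle between roller's own z axis and vertical below 0.1 rad and linear speed of roller below 0.02 m/s); the robot touches nothing.
It fails at once if the gripper or the arm pushes on the enclosure or its strip with more than 5 N (contact force between any of the fingers, the arm and enclosure above 5 N).
It fails at once if the detector, the wash bottle or the hex driver is moved by more than 20 mm (distance of any of detector, wash_bottle, hex_driver from where it was at the start of the episode above 0.02 m).
It also fails if it takes over 58 s, if anything falls off the work surface, if the arm or the gripper's body presses on something with over 40 N, if the wrist force passes 120 N, or if a joint passes its speed limit or range.

### The arm

A 6-joint arm with a two-finger parallel gripper is mounted at the origin on the work surface. World frame = base frame: x ahead of the robot, y to its left, z up, the work surface at z = 0. Lengths are in m, angles in rad, forces in N, time in s.
With the tool pointing down it reaches from about 0.325 to 0.775 m from the base axis. Payload 9.3 kg.
Tool frame: the origin (TCP) lies at the very end of the fingers, on their centre line; the grasp point (between the pads) lies 19 mm behind it (pinch_z is the distance from the TCP to the grasp point, in m); z points along the fingers, y is the line along which they close (so a half turn about z gives the same grasp; the last joint's range is limited). The gripper opens to 85 mm and grips with 20 to 120 N. Pads are 22 mm wide; open, the fingers measure 114 mm over their backs; the gripper's body (76 mm by 85 mm) begins 54 mm behind the grasp point. The pads swing forward as they close: fully open they stand 13 mm farther back than shut.
Start: joints at [-1.473, 0.259, 0.021, 1.334, 0, 1.418], TCP at [0.136, -0.533, 0.231] pointing down, gripper open.
Joint ranges: [-3.04, 3.04], [-0.91, 1.82], [-1.04, 1.36], [-1.92, 1.95], [-1.52, 1.45], [-3.14, 3.14]. Speed limits (rad/s): [2.22, 2.22, 2.79, 3.14, 3.14, 3.14].

### API

Orientations are given as a rotation vector (axis times angle).
In Python, from plant import read_state, capture, hand_in, pinch_z gives the robot as it stands.
- The arm moves only by the tool move_arm, never from a script. Its argument "plan" is one flat list of numbers, 7 for each row, row after row: the closure, from 0 (fully open) to 1 (shut), then the shift along the tool's x, y, z in units of 50 mm (1.0 is 50 mm), then the turn, a rotation vector about the tool's x, y, z in units of 5 degrees (1.0 is 5 degrees). A call has 1 to 12 rows; each row shifts and turns the commanded pose from where the row before left it, along the tool's axes as they then stand; what a row does not reach is not made up. A row lasts 1/10 s, in which the tool goes at most 50 mm and 8.59 degrees, less where a joint would pass 70% of its speed; a pose out of reach is approached as far as the arm can. A call is refused whole if a number of a shift passes 1 or a number of a turn 1, either way. A call with a gripper value outside its range is refused whole. The fingers move at their own pace and stop on an object; the grip force is fixed at half the most. Time passes only in rows, so rows that do not move let the fingers close. It gives the time, the measured TCP pose, the force, the opening and the grip force at its end, in the units of the state.
- read_state(): the state, without advancing time (a new reading comes with each control period).
- capture(name): name is "scene" or "top"; returns a dict with "image" (420x560x3 uint8, blue, green, red), "z_map" (420x560 float32, m along the optical axis (not along the pixel's ray), 0 where there is no reading), "fx", "fy", "cx", "cy" (pixels), "T" (4x4, takes a point from camera to world coordinates). Camera axes: x right, y down, z forward; pixel columns grow to the right and rows downward; lengths in m; the calibration is good to about 2 mm. A picture is of the moment at which its call begins.
- hand_in(): hands the job in; it is judged then, once.
The state is a dict: "time_s": time; "qpos": joint angles; "qd": joint speeds; "joint_efforts": joint torques, N m; "tcp_pos": TCP position; "tool_rot": TCP orientation; "contact_force": force on the tool from outside, world axes, zero at the start; "torque": the same for the moment, N m; "grip_width": finger opening in m; "grasp_force": force on a finger pad.
Only numpy, scipy, OpenCV 4.12 (cv2) and the standard library are available. Lean on these libraries where they do the work, as an engineer would, in place of code of your own. Each camera call takes 0.05 s, during which the arm holds its last target. There are 200 camera calls.

## Working session

There is one attempt and no reset: what is moved stays moved. The work goes in short steps, Python scripts to look and compute and a tool call to move; the robot and the scene stay as the last step left them, time stands still between calls to the robot, and variables do not carry over. Pictures are saved under pics/ and viewed, at most 10 in all, crops included, and the job is handed in when it is done.

Besides the shell and the picture viewer there is one more tool, called after "Request:" in YAML: its name, and indented under it one key for each argument. move_arm: Moves the arm, as the interface text tells. Its arguments: {"type":"object","properties":{"plan":{"type":"array"}},"required":["plan"]}

```bash
ls && mkdir -p pics
python3 - <<'E'
from plant import *
import cv2,numpy as np
for n in("scene","top"):
    c=capture(n); cv2.imwrite(f"pics/{n}0.png",c["image"]); np.savez(f"{n}0.npz",**c)
    print(n,c["fx"],c["cx"],c["cy"],np.round(c["T"],3).tolist())
s=read_state();print(s,pinch_z)
E
```

```text
pics
scene 467.99192914432274 281.36734404429717 197.76941631598345 [[0.888, 0.361, -0.283, 0.85], [0.459, -0.682, 0.569, -0.804], [0.012, -0.636, -0.772, 1.102], [0.0, 0.0, 0.0, 1.0]]
top 416.84827672979924 277.8827174467866 205.25819591791986 [[-0.017, -0.994, 0.104, 0.36], [-1.0, 0.016, -0.008, -0.081], [0.006, -0.104, -0.995, 1.202], [0.0, 0.0, 0.0, 1.0]]
{'time_s': 0.1, 'qpos': array([-1.47261435e+00,  2.59194465e-01,  2.08013974e-02,  1.33370291e+00,
       -1.49763844e-05,  1.41819111e+00]), 'qd': array([ 8.05372730e-04, -8.99575209e-04,  2.17694334e-03,  1.36038049e-04,
        5.15422573e-04, -3.97592515e-05]), 'joint_efforts': array([ 3.68863286e-03, -5.56696308e+01,  3.45068729e+01,  1.16796748e-02,
       -2.65560466e-04, -4.91448930e-06]), 'tcp_pos': array([ 0.13645381, -0.53253188,  0.23068053]), 'tool_rot': array([-3.11563712e+00, -3.92741553e-01, -3.20161272e-05]), 'contact_force': array([ 0.51267645,  0.19650325, -0.01821123]), 'torque': array([ 0.00207338, -0.00848042, -0.03733396]), 'grasp_force': 0.0, 'grip_width': 0.08587645977756113} 0.0187
```

View pics/scene0.png

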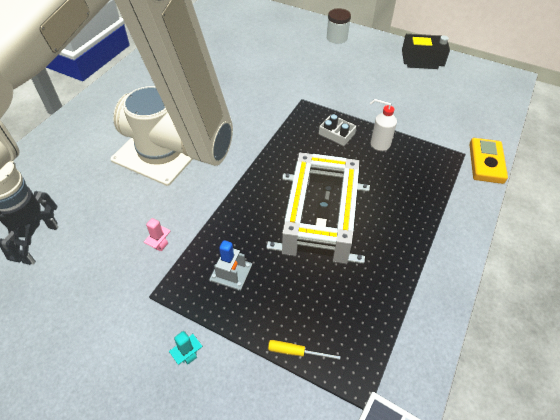

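View pics/top0.png

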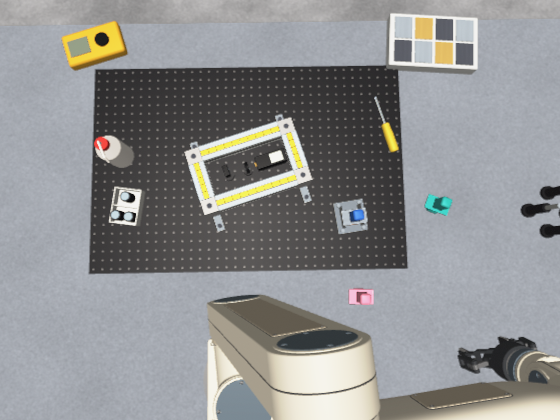

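Roller candidates in the top view are the blue one in the grey rest at (357,215), the pink one at (360,297) and the turquoise one at (438,204). In the scene view they are at (227,250), (155,232) and (184,345). I choose the blue one hanging in the grey rest. The near rail runs from (208,207) to (308,178) in the top view. Next I measure and check with a crop.

```bash
cat > h.py <<'E'
import numpy as np,cv2
def ray(c,u,v,z):
    d=np.c_[(np.atleast_1d(u)-c["cx"])/c["fx"],(np.atleast_1d(v)-c["cy"])/c["fy"],np.ones(np.size(u))]@c["T"][:3,:3].T
    o=c["T"][:3,3]; return o+d*((z-o[2])/d[:,2])[:,None]
def pts(c):
    v,u=np.mgrid[:420,:560]; z=c["z_map"]
    p=np.stack([(u-c["cx"])/c["fx"]*z,(v-c["cy"])/c["fy"]*z,z],-1)
    return p@c["T"][:3,:3].T+c["T"][:3,3]
def box(m):
    n,l,s,_=cv2.connectedComponentsWithStats(m.astype(np.uint8)); return n,l,s
E
python3 - <<'E'
from h import *
ims=[]
for n in("top","scene"):
    c=np.load(n+"0.npz"); im=c["image"]; P=pts(c); h=cv2.cvtColor(im,cv2.COLOR_BGR2HSV)
    x0,y0=(325,185) if n=="top" else (200,225)
    sl=np.zeros((420,560),bool); sl[y0:y0+60,x0:x0+65]=1
    ims.append(cv2.resize(im[y0:y0+60,x0:x0+60],(400,400),interpolation=cv2.INTER_CUBIC))
    blue=sl&(h[...,0]>100)&(h[...,0]<125)&(h[...,1]>130)
    tp=blue&(P[...,2]>.130)
    q=P[tp]; print(n,"blue top n",tp.sum(),q.mean(0), q.min(0),q.max(0))
    v,u=np.nonzero(tp); w=ray(c,u,v,.141)[:,:2].astype(np.float32); print(cv2.minAreaRect(w))
    for a,b in((.064,.085),(.012,.03)):
        m=sl&(P[...,2]>a)&(P[...,2]<b)&~blue&(h[...,1]<110)&(im.max(-1)>60); w=P[m][:,:2].astype(np.float32)
        if len(w)>5: print(a,b,len(w),cv2.minAreaRect(w),np.median(P[m][:,2]))
    # strip
    yel=(h[...,0]>20)&(h[...,0]<35)&(h[...,1]>110)&(h[...,2]>120)&(P[...,2]>.105)&(P[...,2]<.13)
    nn,l,s=box(yel)
    for i in range(1,nn):
        if s[i,4]>60:
            q=P[l==i]; print("yel",s[i],q[:,2].mean(),cv2.minAreaRect(q[:,:2].astype(np.float32)))
cv2.imwrite("pics/crop.png",np.hstack(ims))
E
```

```text
top blue top n 110 [ 0.44354529 -0.29300196  0.14009395] [ 0.43032244 -0.30792379  0.13137808] [ 0.45634822 -0.2800699   0.14535914]
((0.44278600811958313, -0.2927842438220978), (0.02815902791917324, 0.025637442246079445), 89.07460021972656)
0.064 0.085 247 ((0.44884324073791504, -0.29379940032958984), (0.059425413608551025, 0.06605947017669678), 8.180789947509766) 0.07837349346481659
0.012 0.03 1789 ((0.4548799991607666, -0.3177405297756195), (0.18664562702178955, 0.17026811838150024), 88.86917114257812) 0.014461471415913474
yel [200 126  80  30 373] 0.11269136033498847 ((0.6498069167137146, 0.009413883090019226), (0.014276694506406784, 0.2179645448923111), 17.463788986206055)
yel [287 132  16  36 168] 0.11263962028561947 ((0.6230481863021851, -0.13531091809272766), (0.09983155876398087, 0.012968727387487888), 17.83009910583496)
yel [193 163  16  36 180] 0.11235638270163623 ((0.5440586805343628, 0.11212122440338135), (0.09906936436891556, 0.013441137969493866), 18.133535385131836)
yel [216 175  80  30 391] 0.11591473743329944 ((0.5159569382667542, -0.03316055238246918), (0.012951874
[... 501 characters left out ...]
(0.17682872712612152, 0.2019280195236206), 29.768461227416992) 0.019304132466393842
yel [312 157  34   7  98] 0.11339049104901788 ((0.5441537499427795, 0.11545097827911377), (0.09789706766605377, 0.016077496111392975), 18.399791717529297)
yel [290 161  16  62 300] 0.11681779465729512 ((0.515640914440155, -0.028250135481357574), (0.01350343506783247, 0.2230687290430069), 17.730642318725586)
yel [343 169  11  61 310] 0.113559563954361 ((0.6494261622428894, 0.011564135551452637), (0.013689666986465454, 0.21754924952983856), 17.4962158203125)
yel [299 228  38   9 151] 0.11343842503404318 ((0.6223685145378113, -0.13308630883693695), (0.09700434654951096, 0.014993186108767986), 17.963027954101562)
```

View pics/crop.png

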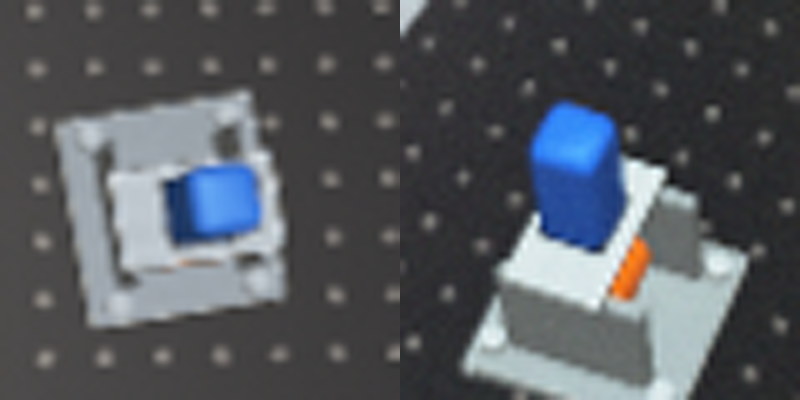

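The crops confirm the blue-handled roller. It sits in the grey rest with its steel plate on the wall tops and the orange wheel below. The handle centre is about (0.446,-0.293) and the rest yaw about 8°. The strip centre is about (0.516,-0.031) with a yaw of 17.6°. Next I move above the handle.

Request:
move_arm:
  plan: [0, 0, 0, 0, 0, 0, 0.6, 0, 0, 0, 0, 0, 0, 0.6, 0, 0.68, -0.39, 0, 0, 0, 0, 0, 0.68, -0.39, 0, 0, 0, 0, 0, 0.68, -0.39, 0, 0, 0, 0, 0, 0.68, -0.39, 0, 0, 0, 0, 0, 0.68, -0.39, 0, 0, 0, 0, 0, 0.68, -0.39, 0, 0, 0, 0, 0, 0.68, -0.39, 0, 0, 0, 0, 0, 0.68, -0.39, 0, 0, 0, 0, 0, 0.68, -0.39, 0, 0, 0, 0, 0, 0.68, -0.39, 0, 0, 0, 0]

```text
time_s: 1.3
tcp_pos: [0.4455, -0.2891, 0.2311]
tool_rot: [-3.133, -0.229, 0.0]
contact_force: [1.0, -0.3, 0.5]
grip_width: 0.0855
grasp_force: 0.0
```

```bash
cat >> h.py <<'E'
from scipy.spatial.transform import Rotation as R
def go(x,y,z,yaw=None):
    from plant import read_state
    s=read_state(); M=R.from_rotvec(s["tool_rot"]).as_matrix(); psi=np.degrees(np.arctan2(M[1,0],M[0,0]))
    d=np.array([x,y,z])-s["tcp_pos"]
    print("t",s["time_s"],"tcp",s["tcp_pos"].round(4),"yaw",psi.round(2),"tilt",np.degrees(np.arccos(-M[2,2])).round(2),"F",s["contact_force"].round(1),"w",s["grip_width"].round(4),"q",s["qpos"].round(2))
    print("units now",(M.T@d/.05).round(2))
    if yaw is not None:
        N=R.from_euler('z',yaw,degrees=True).as_matrix()@np.diag([1,-1,-1.]); print("turn z units",round((psi-yaw)/5,2),"units after turn",(N.T@d/.05).round(2))
E
python3 -c "
from h import *
go(.446,-.293,.088,8.3)"
```

```text
Traceback (most recent call last):
  File "h.py", line 16, in go
    print("t",s["time_s"],"tcp",s["tcp_pos"].round(4),"yaw",psi.round(2),"tilt",np.degrees(np.arccos(-M[2,2])).round(2),"F",s["contact_force"].round(1),"w",s["grip_width"].round(4),"q",s["qpos"].round(2))
                                                                                                                                                            ^^^^^^^^^^^^^^^^^^^^^
AttributeError: 'float' object has no attribute 'round'
```

Request:
move_arm:
  plan: [0, 0, 0.08, 0.4, 0, 0, 0, 0, 0, 0, 0.4, 0, 0, 0, 0, 0, 0, 0.4, 0, 0, 0, 0, 0, 0, 0.4, 0, 0, 0, 0, 0, 0, 0.4, 0, 0, 0, 0, 0, 0, 0.4, 0, 0, 0, 0, 0, 0, 0.3, 0, 0, 0, 0, 0, 0, 0.16, 0, 0, 0, 0, 0, 0, 0, 0, 0, 0]

```text
time_s: 2.2
tcp_pos: [0.4446, -0.2939, 0.0873]
tool_rot: [-3.132, -0.229, 0.002]
contact_force: [0.3, -1.1, 1.0]
grip_width: 0.0854
grasp_force: 0.0
```

```bash
sed -i 's/s\["grip_width"\].round(4)/round(s["grip_width"],4)/' h.py
python3 - <<'E'
from h import *
from plant import capture
go(.446,-.293,.088,8.3)
c=capture("scene"); t=capture("top")
cv2.imwrite("pics/g1.png",np.hstack([cv2.resize(c["image"][180:310,160:290],(400,400)),cv2.resize(t["image"][170:270,300:400],(400,400))]))
E
```

```text
t 2.2 tcp [ 0.4446 -0.2939  0.0873] yaw 8.37 tilt 0.13 F [ 0.3 -1.1  1. ] w 0.0854 q [-0.74  0.32 -0.28  0.98  0.    2.25]
units now [ 0.03 -0.01 -0.01]
turn z units 0.01 units after turn [ 0.03 -0.01 -0.01]
```

View pics/g1.png

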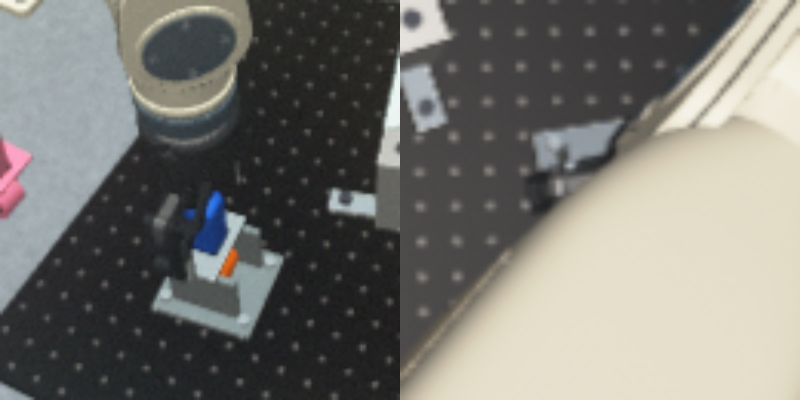

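The view shows the fingers straddling the blue handle, at (170,235) and (205,190) in the crop. The handle looks offset to the right, so I check it in numbers.

Run:
```python
from h import *
from plant import capture
c=capture("scene"); im=c["image"]; P=pts(c); h=cv2.cvtColor(im,cv2.COLOR_BGR2HSV)
Ti=np.linalg.inv(c["T"])
def pr(p):
    q=Ti[:3,:3]@np.array(p)+Ti[:3,3]; return (q[:2]/q[2]*c["fx"]+[c["cx"],c["cy"]]).round(1)
e=np.array([np.sin(np.radians(8.37)),-np.cos(np.radians(8.37)),0])
t=np.array([.4446,-.2939,.1])
o=np.array([160,180]); k=400/130
for q in(t,t+e*.043,t-e*.043,t+[0,0,.041],np.array([.446,-.293,.141])): print((pr(q)-o)*k)
sl=np.zeros((420,560),bool); sl[235:270,200:240]=1
b=sl&(h[...,0]>100)&(h[...,0]<125)&(h[...,1]>130)
q=P[b]; print(len(q),q.min(0),q.max(0))
d=sl&(im.max(-1)<75)&(P[...,2]>.095)&(P[...,2]<.13)
q=P[d]; print(len(q)); 
for z in np.arange(.095,.13,.01):
    m=q[(q[:,2]>z)&(q[:,2]<z+.01)]; print(z,len(m),m.min(0),m.max(0),np.median(m,0))
```

```text
[204.         228.30769231]
[182.76923077 271.38461538]
[224.30769231 187.07692308]
[200.         200.30769231]
[202.15384615 200.30769231]
155 [ 0.38441412 -0.32521916  0.0169423 ] [ 0.46678459 -0.24655596  0.18473373]
47
0.095 4 [ 0.43087644 -0.25275725  0.10157804] [ 0.44760217 -0.25081105  0.10498365] [ 0.44028526 -0.25131374  0.10436705]
0.105 17 [ 0.43369287 -0.349022    0.10527968] [ 0.44841549 -0.24668106  0.11492032] [ 0.44328997 -0.25129293  0.11013026]
0.11499999999999999 18 [ 0.43351475 -0.34953144  0.11506082] [ 0.4605827  -0.24612693  0.1231307 ] [ 0.44700151 -0.25258169  0.11905401]
0.12499999999999999 8 [ 0.44288146 -0.3496219   0.12515542] [ 0.45940047 -0.24517955  0.12929548] [ 0.44841201 -0.25072835  0.12720148]
```

The fingers are centred on the handle, so I close and then lift.

Request:
move_arm:
  plan: [1, 0, 0, 0, 0, 0, 0, 1, 0, 0, 0, 0, 0, 0, 1, 0, 0, 0, 0, 0, 0, 1, 0, 0, 0, 0, 0, 0, 1, 0, 0, 0, 0, 0, 0, 1, 0, 0, 0, 0, 0, 0, 1, 0, 0, 0, 0, 0, 0, 1, 0, 0, 0, 0, 0, 0, 1, 0, 0, 0, 0, 0, 0, 1, 0, 0, 0, 0, 0, 0]

```text
time_s: 3.35
tcp_pos: [0.4451, -0.2941, 0.0886]
tool_rot: [-3.133, -0.23, -0.0]
contact_force: [-1.0, 2.5, 6.0]
grip_width: 0.0276
grasp_force: 60.0
```

Run:
```python
from h import *
from plant import capture,read_state
go(.446,-.293,.088,8.3); s=read_state(); print(s["grasp_force"],s["torque"])
```

```text
t 3.35 tcp [ 0.4451 -0.2941  0.0886] yaw 8.38 tilt 0.02 F [-1.   2.5  6. ] w 0.0276 q [-0.74  0.31 -0.28  0.98  0.    2.25]
units now [ 0.02 -0.02  0.01]
turn z units 0.02 units after turn [ 0.02 -0.02  0.01]
59.953919649124146 [ 0.63281599  0.25145845 -0.01530995]
```

Request:
move_arm:
  plan: [1, 0, 0, -0.2, 0, 0, 0, 1, 0, 0, -0.3, 0, 0, 0, 1, 0, 0, -0.3, 0, 0, 0, 1, 0, 0, -0.3, 0, 0, 0, 1, 0, 0, -0.4, 0, 0, 0, 1, 0, 0, -0.4, 0, 0, 0, 1, 0, 0, -0.4, 0, 0, 0, 1, 0, 0, -0.4, 0, 0, 0, 1, 0, 0, 0, 0, 0, 0, 1, 0, 0, 0, 0, 0, 0]

```text
time_s: 4.35
tcp_pos: [0.445, -0.2943, 0.2228]
tool_rot: [3.133, 0.229, -0.0]
contact_force: [-0.7, 0.2, -4.6]
grip_width: 0.0271
grasp_force: 59.9
```

Run:
```python
from h import *
# strip in world: centre, yaw; roll start at y_e=-99
C=np.array([.5158,-.0307]); a=np.radians(17.6); u=np.array([-np.sin(a),np.cos(a)])
for y in(-.099,.099): print(y,C+u*y)
p=C-u*.099
go(p[0],p[1],.225,107.6)
```

```text
-0.099 [ 0.54573462 -0.12506588]
0.099 [0.48586538 0.06366588]
t 4.35 tcp [ 0.445  -0.2943  0.2228] yaw 8.37 tilt 0.01 F [-0.7  0.2 -4.6] w 0.0271 q [-0.74  0.23 -0.03  1.3  -0.    2.25]
units now [ 2.49 -3.06 -0.04]
turn z units -19.85 units after turn [ 2.62  2.94 -0.04]
```

Request:
move_arm:
  plan: [1, 0, 0, 0, 0, 0, -1, 1, 0, 0, 0, 0, 0, -1, 1, 0, 0, 0, 0, 0, -1, 1, 0, 0, 0, 0, 0, -1, 1, 0, 0, 0, 0, 0, -1, 1, 0, 0, 0, 0, 0, -1, 1, 0, 0, 0, 0, 0, -1, 1, 0, 0, 0, 0, 0, -1, 1, 0, 0, 0, 0, 0, -1, 1, 0, 0, 0, 0, 0, -1, 1, 0, 0, 0, 0, 0, -1, 1, 0, 0, 0, 0, 0, -1]

```text
time_s: 5.55
tcp_pos: [0.4446, -0.294, 0.2216]
tool_rot: [-2.594, -1.768, 0.001]
contact_force: [0.4, -0.7, -3.4]
grip_width: 0.0273
grasp_force: 59.6
```

Request:
move_arm:
  plan: [1, 0, 0, 0, 0, 0, -1, 1, 0, 0, 0, 0, 0, -1, 1, 0, 0, 0, 0, 0, -1, 1, 0, 0, 0, 0, 0, -1, 1, 0, 0, 0, 0, 0, -1, 1, 0, 0, 0, 0, 0, -1, 1, 0, 0, 0, 0, 0, -1, 1, 0, 0, 0, 0, 0, -0.85, 1, 0, 0, 0, 0, 0, 0]

```text
time_s: 6.45
tcp_pos: [0.4446, -0.294, 0.2218]
tool_rot: [-1.852, -2.534, -0.0]
contact_force: [0.9, 0.8, -4.0]
grip_width: 0.0274
grasp_force: 59.6
```

Request:
move_arm:
  plan: [1, 0.35, 0.42, 0, 0, 0, 0, 1, 0.35, 0.42, 0, 0, 0, 0, 1, 0.35, 0.42, 0, 0, 0, 0, 1, 0.35, 0.42, 0, 0, 0, 0, 1, 0.35, 0.42, 0, 0, 0, 0, 1, 0.35, 0.42, 0, 0, 0, 0, 1, 0.35, 0.42, 0, 0, 0, 0, 1, 0, 0, 0, 0, 0, 0]

```text
time_s: 7.25
tcp_pos: [0.549, -0.1305, 0.2221]
tool_rot: [-1.853, -2.535, -0.001]
contact_force: [0.3, 0.1, -4.9]
grip_width: 0.0274
grasp_force: 60.4
```

Run:
```python
from h import *
from plant import capture
go(.5457,-.1251,.185,107.6)
c=capture("scene"); t=capture("top"); np.savez("s1.npz",**c)
cv2.imwrite("pics/r1.png",np.hstack([cv2.resize(c["image"][150:290,220:360],(400,400)),cv2.resize(t["image"][90:240,190:340],(400,400))]))
```

```text
t 7.25 tcp [ 0.549  -0.1305  0.2221] yaw 107.65 tilt 0.1 F [ 0.3  0.1 -4.9] w 0.0274 q [-0.38  0.29  0.04  1.32  0.    0.88]
units now [ 0.12 -0.03  0.74]
turn z units 0.01 units after turn [ 0.12 -0.03  0.74]
```

View pics/r1.png

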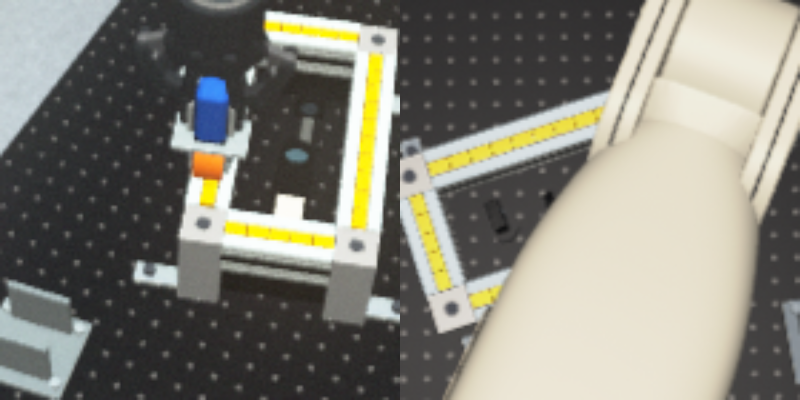

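The roller is held level above the right end of the near rail. Its orange wheel at (208,165) in the crop is in line with the strip at (208,190). Next I lower it.

Request:
move_arm:
  plan: [1, 0.12, -0.03, 0.2, 0, 0, 0, 1, 0, 0, 0.2, 0, 0, 0, 1, 0, 0, 0.2, 0, 0, 0, 1, 0, 0, 0.14, 0, 0, 0, 1, 0, 0, 0.06, 0, 0, 0, 1, 0, 0, 0.06, 0, 0, 0, 1, 0, 0, 0.04, 0, 0, 0, 1, 0, 0, 0, 0, 0, 0]

```text
time_s: 8.15
tcp_pos: [0.5449, -0.128, 0.1787]
tool_rot: [1.855, 2.535, -0.0]
contact_force: [-1.0, -0.2, -2.6]
grip_width: 0.0274
grasp_force: 61.0
```

```bash
python3 -c "
from h import *
go(.4859,.0637,.1716,107.6)"
```

```text
t 8.15 tcp [ 0.5449 -0.128   0.1787] yaw 107.61 tilt 0.04 F [-1.  -0.2 -2.6] w 0.0274 q [-0.38  0.29 -0.06  1.21 -0.    0.88]
units now [4.01 0.03 0.14]
turn z units 0.0 units after turn [4.01 0.03 0.14]
```

Request:
move_arm:
  plan: [1, 0, 0, 0.04, 0, 0, 0, 1, 0, 0, 0.04, 0, 0, 0, 1, 0, 0, 0.04, 0, 0, 0, 1, 0, 0, 0, 0, 0, 0]

```text
time_s: 8.55
tcp_pos: [0.5451, -0.1281, 0.1731]
tool_rot: [1.854, 2.534, -0.0]
contact_force: [-4.1, -1.4, 9.7]
grip_width: 0.0275
grasp_force: 62.3
```

Request:
move_arm:
  plan: [1, 0, 0, 0.03, 0, 0, 0, 1, 0, 0, 0.02, 0, 0, 0, 1, 0, 0, 0, 0, 0, 0]

```text
time_s: 8.85
tcp_pos: [0.5451, -0.1283, 0.1713]
tool_rot: [1.854, 2.533, -0.0]
contact_force: [-5.5, -1.6, 15.2]
grip_width: 0.0272
grasp_force: 62.9
```

Request:
move_arm:
  plan: [1, 0.1, 0, 0, 0, 0, 0, 1, 0.12, 0, 0, 0, 0, 0, 1, 0.12, 0, 0, 0, 0, 0, 1, 0.12, 0, 0, 0, 0, 0, 1, 0.12, 0, 0, 0, 0, 0, 1, 0.12, 0, 0, 0, 0, 0]

```text
time_s: 9.45
tcp_pos: [0.5352, -0.0956, 0.1717]
tool_rot: [1.853, 2.531, -0.001]
contact_force: [-3.1, -4.3, 13.3]
grip_width: 0.0274
grasp_force: 62.8
```

```bash
cat >> h.py <<'E'
def st(C=(.5158,-.0307),a=17.6):
    from plant import read_state
    s=read_state(); a=np.radians(a); n=np.array([np.cos(a),np.sin(a)]); u=np.array([-n[1],n[0]])
    d=s["tcp_pos"][:2]-C; F=s["contact_force"]
    print("y_e",(d@u*1e3).round(1),"x_e",(d@n*1e3).round(1),"z",s["tcp_pos"][2].round(4),"F along",(F[:2]@u).round(1),"lat",(F[:2]@n).round(1),"z",F[2].round(1),"M",s["torque"].round(2))
E
python3 -c "
from h import *
st();go(.4859,.0637,.1713,107.6)"
```

```text
y_e -67.7 x_e -1.2 z 0.1717 F along -3.2 lat -4.3 z 13.3 M [-1.    0.88 -0.02]
t 9.45 tcp [ 0.5352 -0.0956  0.1717] yaw 107.59 tilt 0.3 F [-3.1 -4.3 13.3] w 0.0274 q [-0.33  0.27 -0.12  1.18 -0.    0.93]
units now [ 3.34  0.02 -0.01]
turn z units -0.0 units after turn [3.34 0.02 0.01]
```

Request:
move_arm:
  plan: [1, 0.14, 0, 0.01, 0, 0, 0, 1, 0.14, 0, 0, 0, 0, 0, 1, 0.14, 0, 0, 0, 0, 0, 1, 0.14, 0, 0, 0, 0, 0, 1, 0.14, 0, 0, 0, 0, 0, 1, 0.14, 0, 0, 0, 0, 0, 1, 0.14, 0, 0, 0, 0, 0, 1, 0.14, 0, 0, 0, 0, 0, 1, 0.14, 0, 0, 0, 0, 0, 1, 0.14, 0, 0, 0, 0, 0]

```text
time_s: 10.45
tcp_pos: [0.5143, -0.0283, 0.1713]
tool_rot: [1.852, 2.531, 0.001]
contact_force: [-2.0, -1.6, 15.3]
grip_width: 0.027
grasp_force: 63.0
```

```bash
python3 -c "
from h import *
st();go(.4859,.0637,.1713,107.6)"
```

```text
y_e 2.7 x_e -0.7 z 0.1713 F along -0.9 lat -2.4 z 15.3 M [-0.46  0.36  0.02]
t 10.45 tcp [ 0.5143 -0.0283  0.1713] yaw 107.6 tilt 0.3 F [-2.  -1.6 15.3] w 0.027 q [-0.22  0.22 -0.18  1.16 -0.    1.05]
units now [ 1.93  0.01 -0.01]
turn z units -0.0 units after turn [1.93 0.01 0.  ]
```

Request:
move_arm:
  plan: [1, 0.14, 0, 0, 0, 0, 0, 1, 0.14, 0, 0, 0, 0, 0, 1, 0.14, 0, 0, 0, 0, 0, 1, 0.14, 0, 0, 0, 0, 0, 1, 0.14, 0, 0, 0, 0, 0, 1, 0.14, 0, 0, 0, 0, 0, 1, 0.14, 0, 0, 0, 0, 0, 1, 0.14, 0, 0, 0, 0, 0, 1, 0.14, 0, 0, 0, 0, 0, 1, 0.14, 0, 0, 0, 0, 0, 1, 0.14, 0, 0, 0, 0, 0, 1, 0.14, 0, 0, 0, 0, 0]

```text
time_s: 11.65
tcp_pos: [0.4891, 0.0518, 0.1713]
tool_rot: [1.852, 2.531, 0.002]
contact_force: [-1.6, -4.1, 14.9]
grip_width: 0.0275
grasp_force: 63.0
```

```bash
python3 -c "
from h import *
st()"
```

```text
y_e 86.8 x_e -0.5 z 0.1713 F along -3.5 lat -2.8 z 14.9 M [-0.9   0.4  -0.01]
```

Now the last bit at the left end, and then back to the right over the strip as a second pass.

Request:
move_arm:
  plan: [1, 0.14, 0, 0, 0, 0, 0, 1, 0.14, 0, 0, 0, 0, 0, 1, 0.12, 0, 0, 0, 0, 0, 1, 0, 0, 0, 0, 0, 0, 1, -0.2, 0, 0, 0, 0, 0, 1, -0.25, 0, 0, 0, 0, 0, 1, -0.25, 0, 0, 0, 0, 0, 1, -0.25, 0, 0, 0, 0, 0, 1, -0.25, 0, 0, 0, 0, 0, 1, -0.25, 0, 0, 0, 0, 0, 1, -0.25, 0, 0, 0, 0, 0]

```text
time_s: 12.75
tcp_pos: [0.5088, -0.0099, 0.1712]
tool_rot: [1.852, 2.533, 0.005]
contact_force: [-1.0, 1.0, 15.5]
grip_width: 0.0273
grasp_force: 63.0
```

```bash
python3 -c "
from h import *
st()"
```

```text
y_e 21.9 x_e -0.4 z 0.1712 F along 1.3 lat -0.6 z 15.5 M [0.36 0.3  0.02]
```

Request:
move_arm:
  plan: [1, -0.25, 0, 0, 0, 0, 0, 1, -0.25, 0, 0, 0, 0, 0, 1, -0.25, 0, 0, 0, 0, 0, 1, -0.25, 0, 0, 0, 0, 0, 1, -0.25, 0, 0, 0, 0, 0, 1, -0.25, 0, 0, 0, 0, 0, 1, -0.25, 0, 0, 0, 0, 0, 1, -0.25, 0, 0, 0, 0, 0, 1, -0.25, 0, 0, 0, 0, 0, 1, -0.2, 0, 0, 0, 0, 0, 1, 0, 0, 0, 0, 0, 0]

```text
time_s: 13.85
tcp_pos: [0.5464, -0.1279, 0.1714]
tool_rot: [1.853, 2.53, 0.002]
contact_force: [0.5, -0.2, 15.5]
grip_width: 0.0277
grasp_force: 62.9
```

```bash
python3 -c "
from h import *
st()"
```

```text
y_e -101.9 x_e -0.3 z 0.1714 F along -0.3 lat 0.5 z 15.5 M [-0.16 -0.14  0.05]
```

Request:
move_arm:
  plan: [1, 0, 0, -0.1, 0, 0, 0, 1, 0, 0, -0.3, 0, 0, 0, 1, 0, 0, -0.4, 0, 0, 0, 1, 0, 0, -0.3, 0, 0, 0, 1, -0.35, -0.42, 0, 0, 0, 0, 1, -0.35, -0.42, 0, 0, 0, 0, 1, -0.35, -0.42, 0, 0, 0, 0, 1, -0.35, -0.42, 0, 0, 0, 0, 1, -0.35, -0.42, 0, 0, 0, 0, 1, -0.35, -0.42, 0, 0, 0, 0, 1, -0.35, -0.42, 0, 0, 0, 0, 1, 0, 0, 0, 0, 0, 0]

```text
time_s: 15.05
tcp_pos: [0.4401, -0.2898, 0.2236]
tool_rot: [-1.858, -2.532, 0.001]
contact_force: [-0.6, 0.7, -4.2]
grip_width: 0.0272
grasp_force: 60.9
```

Run:
```python
from h import *
from plant import capture
go(.4451,-.2941,.22,8.37)
ims=[]
for n in("scene","top"):
    c=capture(n); im=c["image"]; P=pts(c); h=cv2.cvtColor(im,cv2.COLOR_BGR2HSV)
    C=np.array([.5158,-.0307]);a=np.radians(17.6);N=np.array([np.cos(a),np.sin(a)]);U=np.array([-N[1],N[0]])
    d=P[...,:2]-C; xe=d@N; ye=d@U
    yel=(h[...,0]>20)&(h[...,0]<35)&(h[...,1]>110)&(np.abs(xe)<.005)&(np.abs(ye)<.11)
    far=(h[...,0]>20)&(h[...,0]<35)&(h[...,1]>110)&(np.abs(xe-.14)<.005)&(np.abs(ye)<.11)&(P[...,2]>.1)
    print(n,"far",P[far][:,2].mean() if far.any() else None)
    for i in range(10):
        m=yel&(np.abs(ye-(-.099+.022*i))<.008); print(i,m.sum(),P[m][:,2].mean().round(4) if m.any() else None,end="; ")
    print()
    ims.append(cv2.resize(im[130:270,240:380] if n=="scene" else im[90:240,190:340],(400,400)))
cv2.imwrite("pics/s2.png",np.hstack(ims))
```

```text
t 15.05 tcp [ 0.4401 -0.2898  0.2236] yaw 107.46 tilt 0.04 F [-0.6  0.7 -4.2] w 0.0272 q [-0.74  0.22 -0.05  1.3  -0.    0.52]
units now [-0.11  0.07  0.07]
turn z units 19.82 units after turn [0.09 0.1  0.07]
scene far 0.11340200818918317
0 20 0.1135; 1 18 0.1139; 2 17 0.1136; 3 16 0.1143; 4 15 0.1129; 5 18 0.1128; 6 14 0.1135; 7 16 0.1135; 8 14 0.1136; 9 14 0.1136; 
top far 0.11266051198776023
0 23 0.1137; 1 23 0.1126; 2 23 0.1132; 3 24 0.1129; 4 22 0.1122; 5 24 0.1122; 6 22 0.1123; 7 23 0.1124; 8 23 0.1129; 9 23 0.1124;
```

View pics/s2.png

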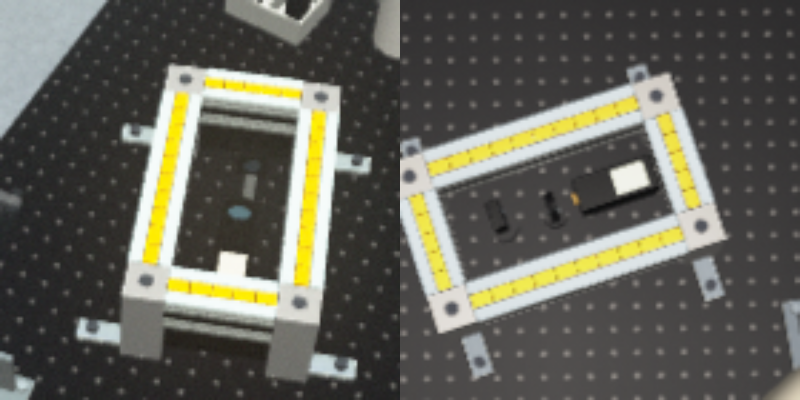

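The strip now reads level with the already fitted far strip in both views (about 0.113 against 0.113), over all ten sections. Next I turn back over the rest.

Request:
move_arm:
  plan: [1, 0, 0, 0, 0, 0, 1, 1, 0, 0, 0, 0, 0, 1, 1, 0, 0, 0, 0, 0, 1, 1, 0, 0, 0, 0, 0, 1, 1, 0, 0, 0, 0, 0, 1, 1, 0, 0, 0, 0, 0, 1, 1, 0, 0, 0, 0, 0, 1, 1, 0, 0, 0, 0, 0, 1, 1, 0, 0, 0, 0, 0, 1, 1, 0, 0, 0, 0, 0, 1, 1, 0, 0, 0, 0, 0, 1, 1, 0, 0, 0, 0, 0, 1]

```text
time_s: 16.35
tcp_pos: [0.442, -0.2865, 0.224]
tool_rot: [-2.875, -1.265, -0.001]
contact_force: [-0.9, 0.0, -4.3]
grip_width: 0.0277
grasp_force: 61.0
```

Request:
move_arm:
  plan: [1, 0, 0, 0, 0, 0, 1, 1, 0, 0, 0, 0, 0, 1, 1, 0, 0, 0, 0, 0, 1, 1, 0, 0, 0, 0, 0, 1, 1, 0, 0, 0, 0, 0, 1, 1, 0, 0, 0, 0, 0, 1, 1, 0, 0, 0, 0, 0, 1, 1, 0, 0, 0, 0, 0, 0.82, 1, 0.09, 0.1, 0, 0, 0, 0, 1, 0, 0, 0, 0, 0, 0]

```text
time_s: 17.35
tcp_pos: [0.4476, -0.2918, 0.224]
tool_rot: [-3.133, -0.238, -0.0]
contact_force: [0.1, 0.8, -4.2]
grip_width: 0.0273
grasp_force: 60.9
```

Run:
```python
from h import *
from plant import capture
go(.4451,-.2941,.0886,8.37)
c=capture("scene"); im=c["image"]; P=pts(c); h=cv2.cvtColor(im,cv2.COLOR_BGR2HSV)
cv2.imwrite("pics/b1.png",cv2.resize(im[180:310,160:290],(500,500)))
gr=(im.max(-1)>60)&(h[...,1]<110)
near=(np.abs(P[...,0]-.446)<.06)&(np.abs(P[...,1]+.293)<.06)
w=near&gr&(P[...,2]>.069)&(P[...,2]<.079); print("walls",w.sum(),cv2.minAreaRect(P[w][:,:2].astype(np.float32)),np.median(P[w][:,2]))
w=near&gr&(P[...,2]>.200)&(P[...,2]<.22); print("plate",w.sum(),cv2.minAreaRect(P[w][:,:2].astype(np.float32)),np.median(P[w][:,2]))
```

```text
t 17.35 tcp [ 0.4476 -0.2918  0.224 ] yaw 8.7 tilt 0.02 F [ 0.1  0.8 -4.2] w 0.0273 q [-0.73  0.23 -0.03  1.31  0.    2.25]
units now [-0.06  0.04  2.71]
turn z units 0.07 units after turn [-0.06  0.04  2.71]
walls 141 ((0.44925370812416077, -0.29146918654441833), (0.060751549899578094, 0.06232650950551033), 7.213862419128418) 0.0742430619520904
plate 216 ((0.4473036527633667, -0.2920708656311035), (0.04192834720015526, 0.06717357039451599), 9.084331512451172) 0.2147950110800234
```

View pics/b1.png

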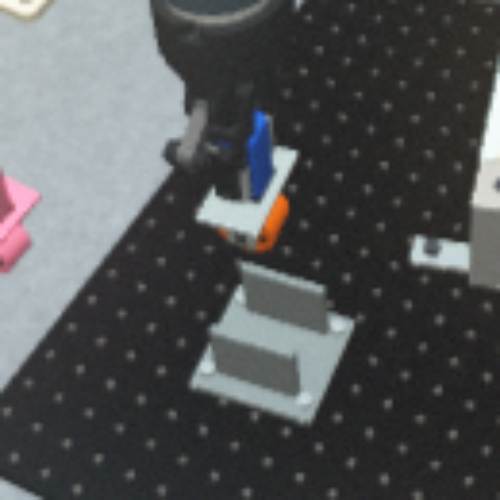

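The roller hangs square over the rest, with the plate at (250,195) and the two walls at (285,295) and (255,355) in the crop. I lower it.

Request:
move_arm:
  plan: [1, 0, 0.02, 0, 0, 0, 0.07, 1, 0, 0, 0.3, 0, 0, 0, 1, 0, 0, 0.35, 0, 0, 0, 1, 0, 0, 0.35, 0, 0, 0, 1, 0, 0, 0.3, 0, 0, 0, 1, 0, 0, 0.25, 0, 0, 0, 1, 0, 0, 0.2, 0, 0, 0, 1, 0, 0, 0.2, 0, 0, 0, 1, 0, 0, 0, 0, 0, 0]

```text
time_s: 18.3
tcp_pos: [0.4463, -0.2925, 0.1256]
tool_rot: [-3.132, -0.224, 0.002]
contact_force: [-0.4, -0.2, -4.2]
grip_width: 0.0272
grasp_force: 60.7
```

```bash
python3 -c "
from h import *
go(.448,-.293,.0886,8.37)"
```

```text
t 18.3 tcp [ 0.4463 -0.2925  0.1256] yaw 8.18 tilt 0.11 F [-0.4 -0.2 -4.2] w 0.0272 q [-0.74  0.29 -0.22  1.07  0.    2.26]
units now [0.03 0.02 0.74]
turn z units -0.04 units after turn [0.03 0.01 0.74]
```

Request:
move_arm:
  plan: [1, 0.02, 0.01, 0.15, 0, 0, 0, 1, 0, 0, 0.15, 0, 0, 0, 1, 0, 0, 0.15, 0, 0, 0, 1, 0, 0, 0.12, 0, 0, 0, 1, 0, 0, 0.06, 0, 0, 0, 1, 0, 0, 0.04, 0, 0, 0, 1, 0, 0, 0.04, 0, 0, 0, 1, 0, 0, 0, 0, 0, 0]

```text
time_s: 19.1
tcp_pos: [0.4478, -0.2933, 0.0912]
tool_rot: [-3.134, -0.224, 0.0]
contact_force: [-0.4, -0.1, -4.7]
grip_width: 0.0273
grasp_force: 61.0
```

```bash
python3 -c "
from h import *
go(.448,-.293,.0886,8.37)"
```

```text
t 19.1 tcp [ 0.4478 -0.2933  0.0912] yaw 8.17 tilt 0.0 F [-0.4 -0.1 -4.7] w 0.0273 q [-0.74  0.31 -0.27  0.98  0.    2.26]
units now [ 0.01 -0.    0.05]
turn z units -0.04 units after turn [ 0.01 -0.    0.05]
```

Request:
move_arm:
  plan: [1, 0, 0, 0.02, 0, 0, 0, 1, 0, 0, 0.02, 0, 0, 0, 1, 0, 0, 0.01, 0, 0, 0, 1, 0, 0, 0.01, 0, 0, 0, 1, 0, 0, 0, 0, 0, 0]

```text
time_s: 19.6
tcp_pos: [0.4478, -0.2933, 0.0886]
tool_rot: [3.133, 0.224, 0.0]
contact_force: [-1.2, 1.3, 1.3]
grip_width: 0.0274
grasp_force: 61.6
```

The plate is on the walls. I release, wait, and rise.

Request:
move_arm:
  plan: [0, 0, 0, 0, 0, 0, 0, 0, 0, 0, 0, 0, 0, 0, 0, 0, 0, 0, 0, 0, 0, 0, 0, 0, 0, 0, 0, 0, 0, 0, 0, 0, 0, 0, 0, 0, 0, 0, 0, 0, 0, 0, 0, 0, 0, 0, 0, 0, 0, 0, 0, 0, 0, 0, 0, 0]

```text
time_s: 20.4
tcp_pos: [0.4478, -0.2933, 0.0883]
tool_rot: [-3.134, -0.224, -0.0]
contact_force: [0.2, 1.2, -0.4]
grip_width: 0.0849
grasp_force: 0.0
```

Request:
move_arm:
  plan: [0, 0, 0, -0.2, 0, 0, 0, 0, 0, 0, -0.4, 0, 0, 0, 0, 0, 0, -0.4, 0, 0, 0, 0, 0, 0, -0.5, 0, 0, 0, 0, 0, 0, -0.5, 0, 0, 0, 0, 0, 0, -0.5, 0, 0, 0, 0, 0, 0, -0.5, 0, 0, 0, 0, -0.6, 0, 0, 0, 0, 0, 0, -0.6, 0, 0, 0, 0, 0, 0, 0, 0, 0, 0, 0]

```text
invalid input
```

Run:
```python
from h import *
from plant import capture
go(.4451,-.2941,.0886,8.37)
c=capture("scene"); im=c["image"]; P=pts(c); h=cv2.cvtColor(im,cv2.COLOR_BGR2HSV)
cv2.imwrite("pics/b2.png",cv2.resize(im[180:310,160:290],(500,500)))
near=(np.abs(P[...,0]-.446)<.06)&(np.abs(P[...,1]+.293)<.06)
b=near&(h[...,0]>100)&(h[...,0]<125)&(h[...,1]>130)&(P[...,2]>.13); print("top",b.sum(),P[b].mean(0),"before .4467 -.2942 .1395")
w=near&(im.max(-1)>60)&(h[...,1]<110)&(P[...,2]>.069)&(P[...,2]<.085); print(cv2.minAreaRect(P[w][:,:2].astype(np.float32)),np.median(P[w][:,2]),"before .0784")
```

```text
t 20.4 tcp [ 0.4478 -0.2933  0.0883] yaw 8.17 tilt 0.0 F [ 0.2  1.2 -0.4] w 0.0849 q [-0.74  0.32 -0.28  0.98  0.    2.26]
units now [-0.06  0.01 -0.01]
turn z units -0.04 units after turn [-0.06  0.01 -0.01]
top 65 [ 0.45654302 -0.3001432   0.14376825] before .4467 -.2942 .1395
((0.46048828959465027, -0.29083120822906494), (0.038858212530612946, 0.06818961352109909), 8.73788070678711) 0.07880920995485785 before .0784
```

View pics/b2.png

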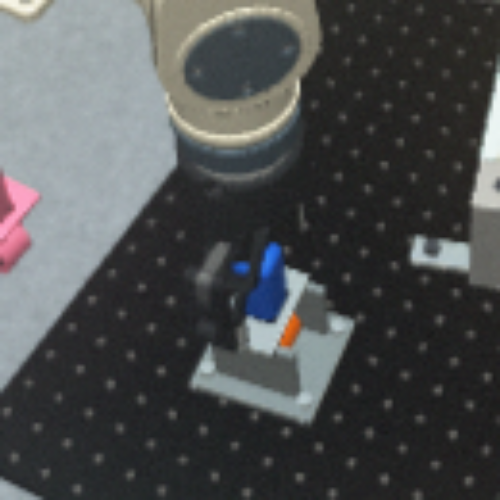

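The rising plan was refused as malformed (the row length was wrong). The view shows the roller released and standing on the rest with the open fingers around it. Now I rise.

Request:
move_arm:
  plan: [0, 0, 0, -0.2, 0, 0, 0, 0, 0, 0, -0.4, 0, 0, 0, 0, 0, 0, -0.5, 0, 0, 0, 0, 0, 0, -0.5, 0, 0, 0, 0, 0, 0, -0.5, 0, 0, 0, 0, 0, 0, -0.6, 0, 0, 0, 0, -0.5, 0, 0, 0, 0, 0, 0, -0.5, 0, 0, 0, 0, 0, 0, 0, 0, 0, 0, 0, 0]

```text
time_s: 21.35
tcp_pos: [0.3964, -0.3004, 0.2245]
tool_rot: [3.133, 0.222, 0.0]
contact_force: [0.2, 0.6, -0.4]
grip_width: 0.0854
grasp_force: 0.0
```

Run:
```python
from h import *
from plant import capture
go(.4451,-.2941,.0886,8.37)
c=capture("scene"); im=c["image"]; P=pts(c); h=cv2.cvtColor(im,cv2.COLOR_BGR2HSV)
near=(np.abs(P[...,0]-.446)<.06)&(np.abs(P[...,1]+.293)<.06)
b=near&(h[...,0]>100)&(h[...,0]<125)&(h[...,1]>130)&(P[...,2]>.13); print("top",b.sum(),P[b].mean(0),"before .4467 -.2942 .1395")
w=near&(im.max(-1)>60)&(h[...,1]<110)&(P[...,2]>.069)&(P[...,2]<.085); print(cv2.minAreaRect(P[w][:,:2].astype(np.float32)),np.median(P[w][:,2]),"before .4500 -.2904 .0784")
cv2.imwrite("pics/b3.png",cv2.resize(im[150:300,190:390],(800,600)))
```

```text
t 21.35 tcp [ 0.3964 -0.3004  0.2245] yaw 8.09 tilt 0.05 F [ 0.2  0.6 -0.4] w 0.0854 q [-0.82  0.17 -0.11  1.29 -0.    2.18]
units now [0.98 0.01 2.72]
turn z units -0.06 units after turn [0.98 0.02 2.72]
top 120 [ 0.449589   -0.29602719  0.13904065] before .4467 -.2942 .1395
((0.44948241114616394, -0.2924758195877075), (0.060652270913124084, 0.06961170583963394), 7.1491827964782715) 0.07869112530738942 before .4500 -.2904 .0784
```

View pics/b3.png

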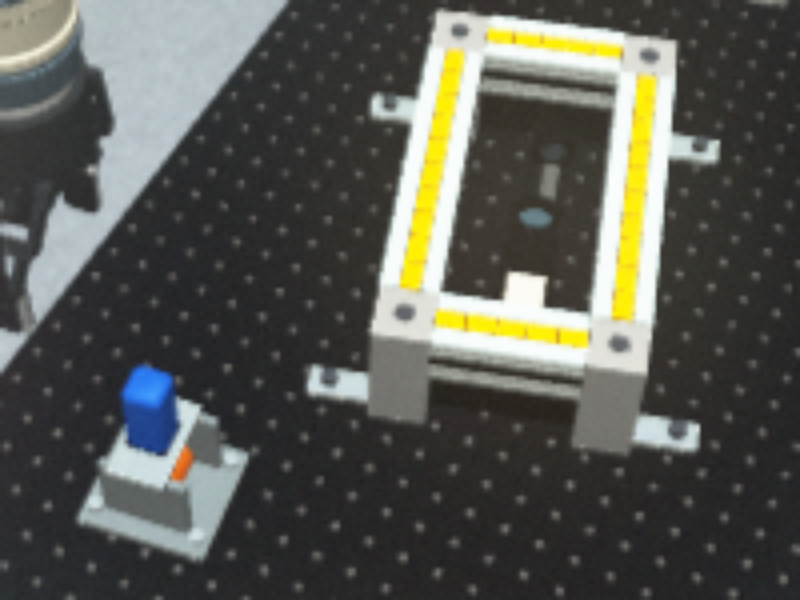

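The roller hangs upright in its rest at (150,420), the strip is home, and the gripper is clear of everything. I hand in.

```bash
python3 -c "
from plant import hand_in
print(hand_in())"
```

```text
the job is handed in; nothing more can be done
None
```

The yellow strip is rolled home along its whole length (camera heights match the fitted strips), the roller hangs upright in its rest, and the job is handed in at about 21 s; the hand-in returned no verdict.

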